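Fit the small head on the table-top potter's wheel and hold it down

TASK

The little potter's wheel is unplugged and its shaft is bare. Pick up its aluminium head from the ware board, turn it until the cross-shaped socket under its hub meshes with the cross-shaped keys of the shaft, slide it fully home on the shaft's shoulder and keep it pressed down firmly, with about a kilogram's push, so that I can nip up the grub screw: finish while still holding the head and pressing, do not let go. Leave the other things on the bench where they are.

Things in the scene. Friction and masses are not known exactly. Their poses are not given: they have to be found in the camera images.
- head: Loose aluminium wheel head, about 150 g, standing disc up on the ware board: solid disc 60 mm across, 12 mm thick, on a round hub 36 mm across, 26 mm long. Origin: centre of the hub's underside, z up. The hub is open below: a socket 26 mm deep of two crossing slots, 9.4 mm wide, 29 mm long, along x and y. It meshes in any of four positions, 90 degrees apart.
- head_rim (a point): Centre of the head's disc, 32 mm above the head's origin: grip the disc here by its rim (60 mm across, rim 26 to 38 mm above the hub's underside). Four dark screw heads on the top face, 21 mm from the centre, lie in line with the slots below.
- shaft: The wheel's bare upright steel shaft: a flat shoulder ring, 40 mm across, its top 118 mm above the bench, on which the hub's underside lands, and two crossing keys above it. Origin: centre of the shoulder's top face, on the shaft axis, z up; x and y lie along the keys. It turns about the vertical against a stiff drive (0.25 N m); its angle differs at every start.
- key_top (a point): Top centre of the shaft's crossing keys, 22 mm above its shoulder. The keys are 7 mm thick and 26 mm from end to end, with rounded tops; the socket has 1.2 mm play on each side of a key.
- wheel: The table-top potter's wheel, fixed to the bench: white housing 260 x 210 mm, 76 mm high, with a round grey splash pan 200 mm in diameter on it, rim 112 mm above the bench. Origin: on the bench under the shaft axis; the control panel with knob and switch is on its -x side. It stands on the left or on the right, the ware board on the other side.
- ware_board: Fixed wooden board 300 x 240 mm (x, y), 12 mm thick, carrying the head, the rib and the pin tool. Origin: centre of its underside. The rib lies along its far (+x) end, the pin tool along its near (-x) end.
- rib: Bystander: hard silicone rib, 104 x 44 x 6 mm, lying flat, long along its y. Origin: centre of its underside.
- pin_tool: Bystander: steel pin tool, 140 mm long along its y, handle 10 mm thick. Origin: middle of its underside.
- jar: Bystander: white ceramic jar, 92 mm diameter, 113 mm high, hinged lid closed with a wire bail, standing beyond the work. Origin: centre of its underside.

How it is judged:
By the outcome, as a careful person would: the job done as asked, in the order asked, and still so for the second after the job is handed in, while the arm keeps its last pose, push and grip.
It also fails if it takes over 40 s, if anything falls off the work surface, if the arm or the gripper's body presses on something with over 40 N, if the wrist force passes 120 N, or if a joint passes its speed limit or range.

ROBOT

A 6-joint arm with a two-finger parallel gripper is mounted at the origin on the work surface. World frame = base frame: x ahead of the robot, y to its left, z up, the work surface at z = 0. Lengths are in m, angles in rad, forces in N, time in s.
With the tool pointing down it reaches from about 0.425 to 0.95 m from the base axis. Payload 3.5 kg.
Tool frame: the origin (TCP) lies between the finger pads; the fingertips stand 22 mm ahead of it and the grasp point (between the pads) lies 3 mm ahead of it (ctrl.nose_length is the z of the fingertips in the tool frame, in m); z points along the fingers, y is the line along which they close (so a half turn about z gives the same grasp; the last joint's range is limited). The gripper opens to 85 mm and grips with 20 to 120 N. Pads are 22 mm wide; open, the fingers measure 114 mm over their backs; the gripper's body (76 mm by 85 mm) begins 54 mm behind the grasp point. The pads swing forward as they close: fully open they stand 13 mm farther back than shut.
Start: joints at [-1.429, 0.286, 1.577, -0, 1.279, -0.15], TCP at [0.194, -0.646, 0.253] pointing down, gripper open.
Joint ranges: [-2.77, 2.77], [-0.9, 2.22], [0.21, 2.48], [-1.53, 4.67], [0.24, 2.81], [-2.84, 2.84]. Speed limits (rad/s): [2.79, 2.79, 3.14, 3.14, 3.14, 3.14].

INTERFACE

Orientations are given as a unit quaternion [x, y, z, w].
In Python, from plant import ctrl gives the robot as it stands. The module is installed in compiled form; this text tells all that it offers.
- The arm moves only by the tool send_rows, never from a script. Its argument "rows" is text: rows parted by semicolons, each of 7 numbers parted by spaces: the turn, a rotation vector about the tool's x, y, z in degrees, then the shift along the tool's x, y, z in mm, then the opening, from -1 (shut) to 1 (fully open). A call has 1 to 8 rows; each row is the pose to reach, as a shift and turn from the pose commanded when the call began, along the tool's axes at that moment; what a row does not reach only later rows make up. A row lasts 1/8 s, in which the tool goes at most 62.5 mm and 10.7 degrees, less where a joint would pass 70% of its speed; a pose out of reach is approached as far as the arm can. A call with a gripper value outside its range is refused whole. The fingers move at their own pace and stop on an object; "grip_force" is the grip in N (left out, the last holds). Time passes only in rows, so rows that repeat a pose let the fingers close. It gives the time, the measured TCP pose, the force, the opening and the grip force at its end, in the units of the state.
- ctrl.get_state(): the state, without advancing time (a new reading comes with each control period).
- ctrl.read_camera(name): name is "side" or "top" or "wrist"; returns a dict with "color" (384x512x3 uint8, red, green, blue), "fx", "fy", "cx", "cy" (pixels), "D" ([k1, k2, p1, p2, k3] as OpenCV has them; the pictures are not rectified), "extrinsics" (4x4, takes a point from world to camera coordinates). Camera axes: x right, y down, z forward; pixel columns grow to the right and rows downward; lengths in m; the calibration is good to about 2 mm. A picture is of the moment at which its call begins. There is no depth.
- ctrl.sign_off(): hands the job in; it is judged then, once.
Trained networks look in a picture, given as the dict that the camera call returned (one of the last four; its "shot" number tells which), for a name from the list of things; names that differ only in an ending like _2 or _b are one class to them, and where a whole thing is asked for, a point or a joint stands for the part that bears it (a point fixed in the world has none). Each returns a list of dicts, best first, with "p" (0 to 1); they miss things now and then, are a little off and sometimes report something else, mostly with a low value. They report only what shows in the picture. A call takes as long as a camera call.
- ctrl.look_for(picture, target): "position" ([x, y, z] in m, in the coordinates of the camera as it stood for that picture, good to about 4 mm: the middle of the surface that is visible of it).
The state is a dict: "time": time; "qpos": joint angles; "dq": joint speeds; "joint_efforts": joint torques, N m; "eef_pos": TCP position; "tcp_rot": TCP orientation; "contact_force": force on the tool from outside, world axes, zero at the start; "wrist_torque": the same for the moment, N m; "opening": opening from 0.0 (shut) to 1.0 (fully open); "finger_force": force on a finger pad.
Only numpy, scipy, OpenCV 4.12 (cv2) and the standard library are available. Lean on these libraries where they do the work, as an engineer would, in place of code of your own. Each camera call takes 0.05 s, during which the arm holds its last target. There are 200 camera calls.

## Working session

There is one attempt and no reset: what is moved stays moved. The work goes in short steps, Python scripts to look and compute and a tool call to move; the robot and the scene stay as the last step left them, time stands still between calls to the robot, and variables do not carry over. Pictures are saved under pics/ and viewed, at most 10 in all, crops included, and the job is handed in when it is done.

Besides the shell and the picture viewer there is one more tool, called after "Request:" in YAML: its name, and indented under it one key for each argument. send_rows: Moves the arm, as the interface text tells. Its arguments: {"type":"object","properties":{"rows":{"type":"string"},"grip_force":{"type":"number"}},"required":["rows"]}

```bash
mkdir -p pics
cat > h.py <<'E'
import numpy as np, cv2
from scipy.spatial.transform import Rotation as R
from plant import ctrl
def w(p,pc):
    T=np.linalg.inv(p["extrinsics"]); return T[:3,:3]@np.array(pc)+T[:3,3]
def K(p): return np.array([[p["fx"],0,p["cx"]],[0,p["fy"],p["cy"]],[0,0,1]])
def pix(p,X):
    E=p["extrinsics"]; X=np.atleast_2d(X).astype(float)
    return cv2.projectPoints(X,cv2.Rodrigues(E[:3,:3])[0],E[:3,3],K(p),np.array(p["D"]))[0][:,0]
def atz(p,uv,z):
    n=cv2.undistortPoints(np.array(uv,float).reshape(-1,1,2),K(p),np.array(p["D"]))[:,0]
    T=np.linalg.inv(p["extrinsics"]); d=np.c_[n,np.ones(len(n))]@T[:3,:3].T
    return T[:3,3]+d*((z-T[2,3])/d[:,2])[:,None]
def save(p,name,crop=None,s=1):
    c=p["color"][:,:,::-1]
    if crop: a,b,e,f=crop; c=c[b:f,a:e]
    cv2.imwrite("pics/"+name,cv2.resize(c,None,fx=s,fy=s,interpolation=cv2.INTER_CUBIC))
def totool(X,yaw=None):
    s=ctrl.get_state(); r=R.from_quat(s["tcp_rot"]); return r.inv().apply(np.array(X)-s["eef_pos"])*1000
E
python3 - <<'E'
from h import *
ims=[]
for n in("top","side","wrist"):
    p=ctrl.read_camera(n); ims.append(p["color"])
    T=np.linalg.inv(p["extrinsics"]); print(n,T[:3,3].round(3),T[:3,2].round(2),p["fx"])
    for t in("head","head_rim","shaft","key_top","wheel","ware_board","jar","rib","pin_tool"):
        print(t,[(w(p,d["position"]).round(3).tolist(),round(d["p"],2)) for d in ctrl.look_for(p,t)[:2]])
c=np.hstack(ims[:2]); cv2.imwrite("pics/a.png",cv2.resize(c,(800,300))[:,:,::-1])
s=ctrl.get_state(); print(s["tcp_rot"],R.from_quat(s["tcp_rot"]).as_matrix().round(3),s["opening"],s["contact_force"],s["time"])
E
```

```text
top [0.515 0.002 0.852] [ 0.07  0.02 -1.  ] 405.47099355590774
head [([0.529, 0.177, 0.049], 0.72)]
head_rim [([0.513, -0.177, 0.116], 0.46)]
shaft [([0.512, -0.169, 0.116], 0.68)]
key_top [([0.513, -0.179, 0.116], 0.85)]
wheel [([0.487, -0.171, 0.079], 0.87)]
ware_board [([0.553, 0.16, 0.014], 0.93)]
jar [([0.772, -0.051, 0.104], 0.88)]
rib [([0.673, 0.165, 0.014], 0.86)]
pin_tool [([0.422, 0.185, 0.02], 0.77)]
side [0.51  0.446 0.625] [ 0.11 -0.64 -0.76] 349.72735373678915
head [([0.53, 0.183, 0.053], 0.59)]
head_rim [([0.513, -0.168, 0.12], 0.74), ([0.534, 0.18, 0.053], 0.71)]
shaft [([0.515, -0.168, 0.121], 0.55), ([0.529, 0.184, 0.052], 0.17)]
key_top [([0.515, -0.166, 0.119], 0.77)]
wheel [([0.484, -0.129, 0.074], 0.95)]
ware_board [([0.551, 0.195, 0.013], 0.72)]
jar [([0.775, -0.031, 0.088], 0.82)]
rib [([0.677, 0.17, 0.018], 0.67)]
pin_tool [([0.773, -0.034, 0.087], 0.7), ([0.43, 0.191, 0.024], 0.69)]
wrist [ 0.274 -0.623  0.374] [-0.31 -0.09 -0.95] 344.2803042006911
head []
head_rim []
shaft []
key_top []
wheel []
ware_board []
jar []
rib []
pin_tool []
[ 9.89380506e-01  1.45348596e-01  5.91154607e-06 -4.27752675e-06] [[ 0.958  0.288  0.   ]
 [ 0.288 -0.958  0.   ]
 [ 0.    -0.    -1.   ]] 0.9979588688718201 [-0.39282134 -0.25469767 -0.18723685] 1.5
```

View pics/a.png

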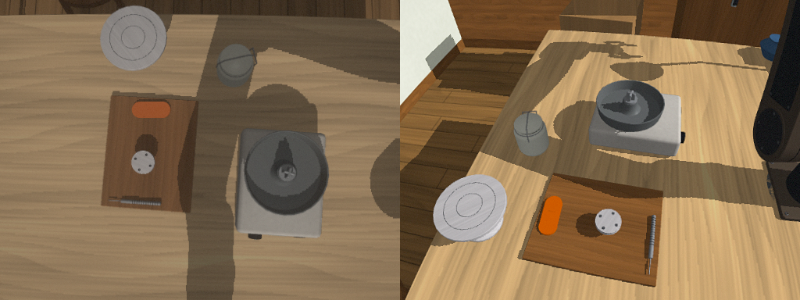

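The picture shows the head at about (143,162) on the ware board and the shaft at about (286,172) in the pan; the jar is at (236,62). The white plate at (133,38) is not on the list.

Run:
```python
from h import *
p=ctrl.read_camera("top")
c=p["color"]
a=cv2.resize(c[182:232,158:208],(400,400),interpolation=cv2.INTER_CUBIC)
b=cv2.resize(c[195:245,341:391],(400,400),interpolation=cv2.INTER_CUBIC)
cv2.imwrite("pics/b.png",np.hstack([a,b])[:,:,::-1])
for n in ("top","side"):
  p=ctrl.read_camera(n); print(n,pix(p,[[.529,.18,.05],[.513,-.17,.14]]))
```

```text
top [[179.74786411 208.96357404]
 [367.24405513 221.1725141 ]]
side [[268.16107628 284.49479058]
 [295.96720201 119.42068759]]
```

View pics/b.png

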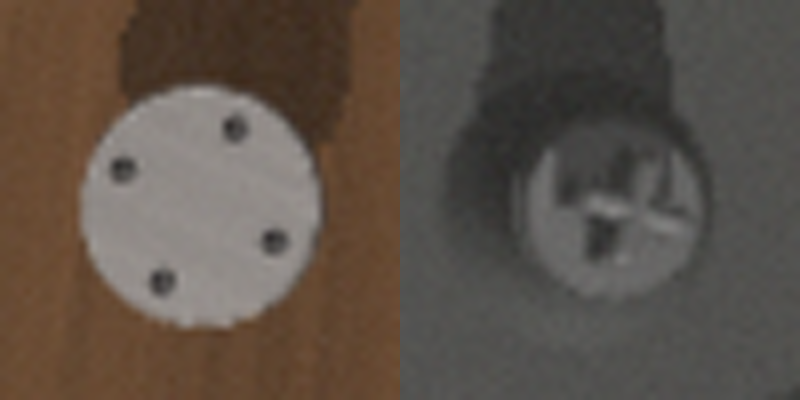

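Request:
send_rows:
  rows: "0 0 0 55 -45 -5 1;0 0 0 110 -90 -10 1;0 0 0 165 -136 -15 1;0 0 0 215 -177 -15 1;0 0 0 265 -218 -15 1;0 0 0 310 -255 -15 1;0 0 0 355 -292 -15 1;0 0 0 400 -328 -15 1"
  grip_force: 60

```text
time: 2.65
eef_pos: [0.4738, -0.2301, 0.2688]
tcp_rot: [0.989, 0.145, 0.0, 0.0]
contact_force: [0.5, -0.2, -0.7]
opening: 1.001
finger_force: 0.0
```

Request:
send_rows:
  rows: "0 0 0 30 -25 0 1;0 0 0 43 -36 0 1;0 0 0 43 -36 0 1;0 0 0 43 -36 0 1"

```text
time: 3.15
eef_pos: [0.5032, -0.1861, 0.2683]
tcp_rot: [0.989, 0.145, -0.0, 0.0]
contact_force: [1.5, -0.4, 1.0]
opening: 0.996
finger_force: 0.0
```

Run:
```python
from h import *
p=ctrl.read_camera("wrist"); s=ctrl.get_state(); print(s["time"],s["eef_pos"],s["qpos"])
u=pix(p,[[.513,-.17,.14]])[0]; print(u)
x,y=u.astype(int); np.save("wrist_shaft.npy",p["color"])
import pickle; pickle.dump(p,open("ws.pkl","wb"))
save(p,"c.png",(x-60,y-50,x+60,y+50),6)
for t in("shaft","key_top"): print(t,[(w(p,d["position"]).round(4).tolist(),round(d["p"],2),pix(p,w(p,d["position"]))) for d in ctrl.look_for(p,t)[:2]])
print(x-60,y-50)
```

```text
3.2 [ 0.5031742  -0.18627651  0.26826809] [-5.43554376e-01 -3.22747449e-02  1.90055014e+00 -4.47490315e-04
  1.27344141e+00  7.37354995e-01]
[235.50516359 172.49017016]
shaft [([0.5153, -0.1739, 0.1198], 0.7, array([[242.2314003 , 164.37155027]]))]
key_top [([0.5174, -0.1795, 0.1215], 0.89, array([[249.54924702, 164.43267214]]))]
175 122
```

View pics/c.png

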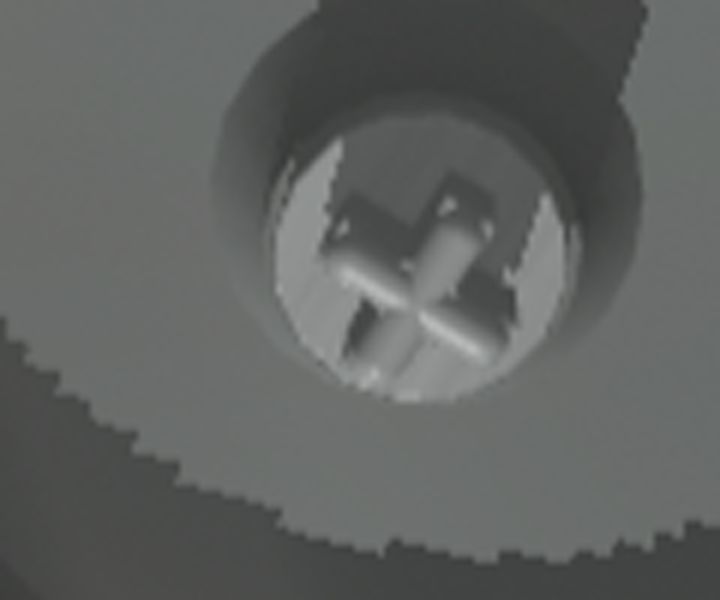

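The keys cross at about (416,312) in this crop. One ridge runs from (345,262) to (493,348), the other from (462,225) to (370,375). The shoulder ring is centred at about (426,249).

```bash
cat > m.py <<'E'
from h import *
import pickle
p=pickle.load(open("ws.pkl","rb"))
f=lambda q:(np.array(q,float)+.5)/6-.5+np.array([175,122])
print("key ctr",atz(p,f([[416,312]]),.140), "ring ctr",atz(p,f([[426,249]]),.118))
def ang(a): d=a[1]-a[0]; return np.degrees(np.arctan2(d[1],d[0]))%90
print("A",ang(atz(p,f([[345,262],[493,348]]),.140)),"B",ang(atz(p,f([[462,225],[370,375]]),.140)))
# ring edges
e=atz(p,f([[272,250],[580,250],[426,95],[426,403]]),.118); print("ring edges",e.round(4),e.mean(0))
t=ctrl.read_camera("top")
g=lambda q:(np.array(q,float)+.5)/8-.5+np.array([158,182])
S=atz(t,g([[235,128],[123,169],[163,282],[275,240]]),.050)
print("screws",S.mean(0),[ang(S[[i,(i+2)%4]]) for i in range(2)],np.linalg.norm(S-S.mean(0),axis=1))
print("disc",atz(t,g([[201,207]]),.050))
gk=lambda q:(np.array(q,float)+.5)/8-.5+np.array([341,195])
k=np.array([[618-400,208]]); print("top ring", atz(t,gk(k),.118),"cross",atz(t,gk([[237,207]]),.14))
E
python3 m.py
```

```text
key ctr [[ 0.51398836 -0.1762708   0.14      ]] ring ctr [[ 0.51670802 -0.17628477  0.118     ]]
A 75.46535909312342 B 75.63746578106799
ring edges [[ 0.5106 -0.1565  0.118 ]
 [ 0.5225 -0.1962  0.118 ]
 [ 0.5367 -0.1705  0.118 ]
 [ 0.4958 -0.1824  0.118 ]] [ 0.51639596 -0.17637317  0.118     ]
screws [0.53272733 0.17474931 0.05      ] [np.float64(66.6091300579279), np.float64(66.53179599355475)] [0.02101593 0.02113689 0.02110471 0.02104897]
disc [[0.53216316 0.17421164 0.05      ]]
top ring [[ 0.51405424 -0.17633634  0.118     ]] cross [[ 0.51438479 -0.17516611  0.14      ]]
```

Request:
send_rows:
  rows: "0 0 0 20 -50 0 1;0 0 0 40 -100 0 1;0 0 0 60 -150 5 1;0 0 0 80 -203 25 1;0 0 0 100 -255 50 1;0 0 0 120 -307 75 1;0 0 0 132 -337 95 1;0 0 0 132 -337 95 1"
  grip_force: 80

```text
time: 4.35
eef_pos: [0.5319, 0.1767, 0.1711]
tcp_rot: [0.989, 0.147, -0.002, 0.0]
contact_force: [-0.7, 0.2, 0.4]
opening: 0.999
finger_force: 0.0
```

Request:
send_rows:
  rows: "0 0 0 0 0 0 1"

```text
time: 4.47
eef_pos: [0.5337, 0.1748, 0.1739]
tcp_rot: [0.989, 0.145, 0.0, 0.0]
contact_force: [-0.2, -0.6, 0.1]
opening: 0.996
finger_force: 0.0
```

Run:
```python
from h import *
p=ctrl.read_camera("wrist"); s=ctrl.get_state(); print(s["time"],s["eef_pos"],R.from_quat(s["tcp_rot"]).as_matrix()[0])
u=pix(p,[[.5325,.1745,.05]])[0]; print(u)
import pickle; pickle.dump(p,open("wh.pkl","wb"))
x,y=u.astype(int); print(x-75,y-60)
save(p,"d.png",(x-75,y-60,x+75,y+60),5)
```

```text
4.525 [0.53397747 0.17452025 0.17437269] [0.95811902 0.28636521 0.00170881]
[252.28168703 193.72362154]
177 133
```

View pics/d.png

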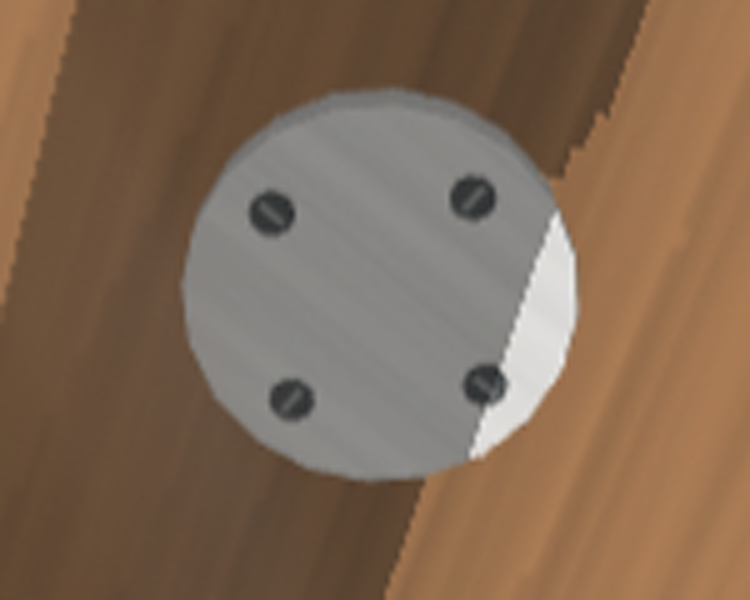

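The screws are at (272,213), (473,198), (485,385) and (292,400) in the crop, and the disc is centred at about (381,291).

Run:
```python
from h import *
import pickle; p=pickle.load(open("wh.pkl","rb"))
S=atz(p,(np.array([[272,213],[473,198],[485,385],[292,400]],float)+.5)/5-.5+[177,133],.05)
def ang(a): d=a[1]-a[0]; return np.degrees(np.arctan2(d[1],d[0]))%90
print(S.mean(0),ang(S[[0,2]]),ang(S[[1,3]]),np.linalg.norm(S-S.mean(0),axis=1))
print(totool(S.mean(0)))
```

```text
[0.53333064 0.17441999 0.05      ] 66.19504926092418 66.36960047397903 [0.02104615 0.02098408 0.02094815 0.02101603]
[ -0.84567835  -0.17143977 124.37141496]
```

Request:
send_rows:
  rows: "0 0 0 -1 0 35 1;0 0 0 -1 0 70 1;0 0 0 -1 0 100 1;0 0 0 -1 0 118 1;0 0 0 -1 0 131 1;0 0 0 -1 0 131 1;0 0 0 -1 0 131 0.2;0 0 0 -1 0 131 -1"
  grip_force: 80

```text
time: 5.52
eef_pos: [0.5338, 0.1756, 0.0443]
tcp_rot: [0.989, 0.146, 0.002, 0.0]
contact_force: [1.2, 0.1, -0.8]
opening: 0.673
finger_force: 85.3
```

Request:
send_rows:
  rows: "0 0 0 0 0 0 -1;0 0 0 0 0 0 -1;0 0 0 0 0 0 -1;0 0 0 0 0 0 -1"

```text
time: 6.02
eef_pos: [0.5338, 0.1757, 0.0442]
tcp_rot: [0.989, 0.145, 0.002, 0.0]
contact_force: [-0.4, -0.2, 5.5]
opening: 0.671
finger_force: 85.5
```

Request:
send_rows:
  rows: "0 0 0 0 0 -30 -1;0 0 0 0 0 -75 -1;0 0 0 0 0 -120 -1;0 0 0 0 0 -155 -1;0 0 0 -12 33 -170 -1;0 0 0 -27 75 -170 -1;0 0 -3 -43 120 -170 -1;0 0 -5 -60 165 -170 -1"

```text
time: 7.02
eef_pos: [0.5214, -0.0009, 0.2117]
tcp_rot: [0.982, 0.189, -0.0, -0.0]
contact_force: [0.2, 0.7, -1.8]
opening: 0.672
finger_force: 85.7
```

Request:
send_rows:
  rows: "0 0 -1 -15 41 0 -1;0 0 -2 -30 83 0 -1;0 0 -4 -44 122 0 -1;0 0 -4.2 -55 152 0 -1;0 0 -4.2 -59.6 166 0 -1;0 0 -4.2 -59.6 166 0 -1;0 0 -4.2 -59.6 166 0 -1;0 0 -4.2 -59.6 166 0 -1"

```text
time: 8.02
eef_pos: [0.5283, -0.175, 0.2122]
tcp_rot: [0.974, 0.225, -0.0, -0.0]
contact_force: [-0.6, -0.4, -1.1]
opening: 0.675
finger_force: 85.8
```

Run:
```python
from h import *
import pickle
s=ctrl.get_state(); print(s["time"],s["eef_pos"],R.from_quat(s["tcp_rot"]).as_matrix().round(4).tolist(),s["opening"],s["contact_force"])
p=ctrl.read_camera("wrist");pickle.dump(p,open("w2.pkl","wb"));q=ctrl.read_camera("side");pickle.dump(q,open("s2.pkl","wb"))
t=ctrl.read_camera("top");pickle.dump(t,open("t2.pkl","wb"))
X=s["eef_pos"]; u=pix(p,X+[0,0,-.0])[0].astype(int); v=pix(q,X-[0,0,.04])[0].astype(int); print(u,v)
a=cv2.resize(p["color"],(512,384))
x,y=v; b=cv2.resize(q["color"][y-48:y+48,x-36:x+36],(288,384),interpolation=cv2.INTER_CUBIC); print(x-36,y-48)
cv2.imwrite("pics/e.png",np.hstack([a,b])[:,:,::-1])
```

```text
8.025 [ 0.52831194 -0.17498394  0.212236  ] [[0.8988, 0.4384, -0.0002], [0.4384, -0.8988, 0.0004], [-0.0, -0.0004, -1.0]] 0.674701752353239 [-0.59532038 -0.36544778 -1.07749612]
[251 288] [290 105]
254 57
```

View pics/e.png

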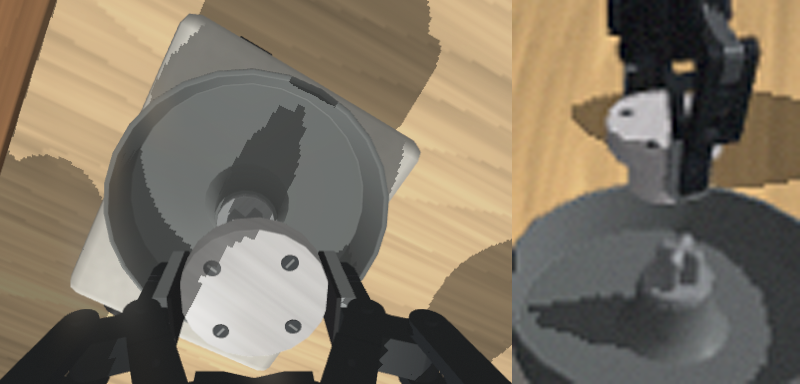

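The wrist picture shows the head held level between the fingers, with screws at (212,268), (290,263), (293,326) and (221,331). The side view shows it clear of the keys. Next I refine the shaft centre and the in-hand pose by fitting.

```bash
cat > fit.py <<'E'
from h import *
import pickle
from scipy.ndimage import map_coordinates as mc
from scipy.optimize import minimize
L=lambda n:pickle.load(open(n,"rb"))
def score(p,P,N,dz):  # mean |gradient| across contour
    g=cv2.GaussianBlur(p["color"],(0,0),.8).astype(float).mean(2)
    a=pix(p,P+N*dz);b=pix(p,P-N*dz)
    return np.abs(mc(g,a.T[::-1],order=1)-mc(g,b.T[::-1],order=1))
def circ(p,c,r,z):
    th=np.linspace(0,2*np.pi,180,endpoint=False);N=np.c_[np.cos(th),np.sin(th),0*th]
    return np.minimum(score(p,np.r_[c,z]+N*r,N,.0012),15).mean()
def fit(p,c0,r,z,m=.005):
    G=np.arange(-m,m+1e-9,.0004); best=max(((circ(p,np.add(c0,[i,j]),r,z),i,j) for i in G for j in G))
    return np.add(c0,best[1:]).round(4),round(best[0],2)
def screws(p,c0,z):
    g=p["color"].astype(float).mean(2);out=[]
    for u in c0:
        x,y=np.round(u).astype(int);w_=g[y-6:y+7,x-6:x+7];m=np.clip(np.median(w_)*.75-w_,0,None)
        yy,xx=np.mgrid[y-6:y+7,x-6:x+7];rr=(xx-u[0])**2+(yy-u[1])**2<36;m=m*rr
        out.append([(m*xx).sum()/m.sum(),(m*yy).sum()/m.sum()])
    S=atz(p,out,z)
    a=[np.degrees(np.arctan2(*(S[i+2]-S[i])[1::-1]))%90 for i in(0,1)]
    return S.mean(0),a,np.linalg.norm(S-S.mean(0),axis=1).round(4)
if __name__=="__main__":
    ws=L("ws.pkl");t=ctrl.read_camera("top")
    print("ring wrist",fit(ws,[.515,-.176],.02,.118))
    w2=L("w2.pkl");s=ctrl.get_state()
    z=s["eef_pos"][2]+.006
    for zz in(z-.002,z,z+.002):print("head",zz,*screws(w2,[[212,268],[290,263],[293,326],[221,331]],zz),s["eef_pos"])
    print("disc wrist",fit(w2,s["eef_pos"][:2],.03,z))
    wh=L("wh.pkl"); print("first head disc wrist",fit(wh,[.533,.1744],.03,.05))
    s2=L("s2.pkl");t2=L("t2.pkl")
    print("ring side",fit(s2,[.515,-.176],.02,.118))
E
python3 fit.py
```

```text
ring wrist (array([ 0.5152, -0.1754]), np.float64(15.0))
head 0.21637632866935091 [nan nan nan] [np.float64(nan), np.float64(nan)] [nan nan nan nan] [ 0.528377   -0.17557951  0.21237633]
head 0.21837632866935092 [nan nan nan] [np.float64(nan), np.float64(nan)] [nan nan nan nan] [ 0.528377   -0.17557951  0.21237633]
head 0.22037632866935092 [nan nan nan] [np.float64(nan), np.float64(nan)] [nan nan nan nan] [ 0.528377   -0.17557951  0.21237633]
disc wrist (array([ 0.5294, -0.1758]), np.float64(13.1))
first head disc wrist (array([0.5344, 0.1746]), np.float64(15.0))
ring side (array([ 0.5136, -0.1734]), np.float64(9.44))fit.py:21: RuntimeWarning: invalid value encountered in scalar divide
  out.append([(m*xx).sum()/m.sum(),(m*yy).sum()/m.sum()])
```

```bash
sed -i 's/,15)/,60)/; s/-6:y+7/-13:y+14/g; s/-6:x+7/-13:x+14/g; s/<36/<169/' fit.py; python3 fit.py
```

```text
ring wrist (array([ 0.5152, -0.1762]), np.float64(29.16))
head 0.21640640846683173 [ 0.5273718  -0.17579188  0.21640641] [np.float64(76.36882221304397), np.float64(75.51351342509847)] [0.0224 0.0215 0.0216 0.0211] [ 0.52837678 -0.17574275  0.21240641]
head 0.21840640846683174 [ 0.52867585 -0.17516369  0.21840641] [np.float64(76.36882221304391), np.float64(75.51351342509852)] [0.022  0.0211 0.0212 0.0208] [ 0.52837678 -0.17574275  0.21240641]
head 0.22040640846683174 [ 0.52997991 -0.1745355   0.22040641] [np.float64(76.36882221304383), np.float64(75.5135134250985)] [0.0216 0.0207 0.0209 0.0204] [ 0.52837678 -0.17574275  0.21240641]
disc wrist (array([ 0.529 , -0.1755]), np.float64(35.17))
first head disc wrist (array([0.5344, 0.1746]), np.float64(45.82))
ring side (array([ 0.514 , -0.1738]), np.float64(9.56))
```

Request:
send_rows:
  rows: "0 0 0.3 -6 -3 0 -1;0 0 0.3 -12.8 -5.8 8 -1;0 0 0.3 -12.8 -5.8 22 -1;0 0 0.3 -12.8 -5.8 32 -1;0 0 0.3 -12.8 -5.8 36 -1;0 0 0.3 -12.8 -5.8 36 -1;0 0 0.3 -12.8 -5.8 36 -1"

```text
time: 9.15
eef_pos: [0.5146, -0.1767, 0.1767]
tcp_rot: [0.975, 0.222, 0.0, 0.0]
contact_force: [-0.6, -0.1, -0.9]
opening: 0.672
finger_force: 85.8
```

Run:
```python
from fit import *
s=ctrl.get_state(); print(s["time"],s["eef_pos"],R.from_quat(s["tcp_rot"]).as_rotvec(),s["contact_force"],s["wrist_torque"])
q=ctrl.read_camera("side");pickle.dump(q,open("s3.pkl","wb"))
x,y=pix(q,[.515,-.176,.14])[0].astype(int);print(x-40,y-36)
save(q,"f.png",(x-40,y-36,x+40,y+24),8)
```

```text
9.15 [ 0.51462876 -0.17670378  0.1767342 ] [3.06285674e+00 6.96523683e-01 9.61849228e-04] [-0.58410177 -0.12437224 -0.86818496] [-0.01421797  0.02869803 -0.03735044]
255 81
```

View pics/f.png

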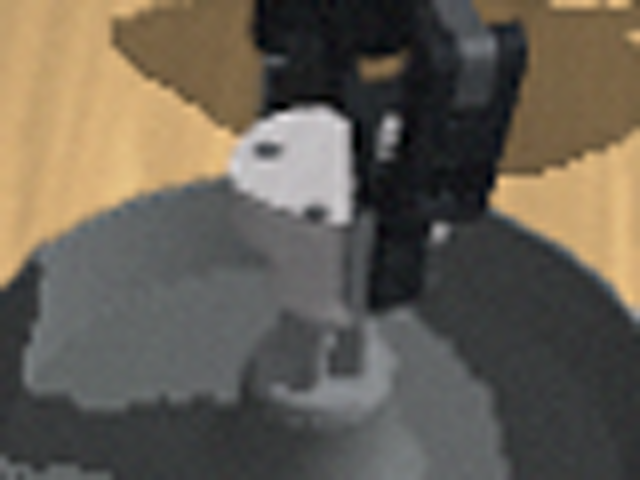

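The hub (left edge about 270) hangs over the keys near (325,345), roughly centred on the shoulder ring (245–398). I'll go down gently.

Request:
send_rows:
  rows: "0 0 0 0 0.5 2 -1;0 0 0 0 0 4 -1;0 0 0 0 0 5.5 -1;0 0 0 0 0 7 -1;0 0 0 0 0 8 -1;0 0 0 0 0 8 -1"

```text
time: 9.95
eef_pos: [0.5143, -0.1764, 0.1683]
tcp_rot: [0.975, 0.222, 0.0, -0.0]
contact_force: [0.3, -0.0, -1.7]
opening: 0.676
finger_force: 85.8
```

Request:
send_rows:
  rows: "0 0 0 0 0 1.5 -1;0 0 0 0 0 3 -1;0 0 0 0 0 4.5 -1;0 0 0 0 0 6 -1;0 0 0 0 0 6 -1"

```text
time: 10.58
eef_pos: [0.5143, -0.1764, 0.1621]
tcp_rot: [0.975, 0.222, 0.0, -0.0]
contact_force: [1.2, 1.5, -1.0]
opening: 0.677
finger_force: 85.8
```

Request:
send_rows:
  rows: "0 0 0 0 0 2 -1;0 0 0 0 0 4 -1;0 0 0 0 0 6 -1;0 0 0 0 0 8 -1;0 0 0 0 0 9.5 -1;0 0 0 0 0 10 -1;0 0 0 0 0 10 -1"

```text
time: 11.45
eef_pos: [0.5143, -0.1764, 0.1523]
tcp_rot: [0.975, 0.222, 0.0, -0.0]
contact_force: [1.8, 4.7, 0.0]
opening: 0.67
finger_force: 85.8
```

Run:
```python
from h import *
s=ctrl.get_state(); print(s["time"],s["eef_pos"],s["contact_force"],s["wrist_torque"])
```

```text
11.45 [ 0.51429528 -0.17639643  0.15227603] [1.76189683 4.70692011 0.03938021] [ 0.64032843 -0.25222609 -0.04023289]
```

Request:
send_rows:
  rows: "0 0 0 0.2 -0.2 0 -1;0 0 0 0.4 -0.4 0.5 -1;0 0 0 0.4 -0.4 1 -1;0 0 0 0.4 -0.4 1.5 -1;0 0 0 0.4 -0.4 1.5 -1"

```text
time: 12.08
eef_pos: [0.5143, -0.1762, 0.1506]
tcp_rot: [0.975, 0.222, -0.0, 0.0]
contact_force: [0.7, 0.2, -0.9]
opening: 0.674
finger_force: 85.8
```

Request:
send_rows:
  rows: "0 0 0 0 0 0.3 -1;0 0 0 0 0 0.6 -1;0 0 0 0 0 0.6 -1"

```text
time: 12.45
eef_pos: [0.5143, -0.1762, 0.1503]
tcp_rot: [0.975, 0.222, -0.0, 0.0]
contact_force: [-1.2, 0.9, -0.6]
opening: 0.676
finger_force: 85.8
```

Request:
send_rows:
  rows: "0 0 0 0 0 0.4 -1;0 0 0 0 0 0.8 -1;0 0 0 0 0 0.8 -1"

```text
time: 12.82
eef_pos: [0.5144, -0.1762, 0.1502]
tcp_rot: [0.975, 0.222, -0.0, 0.0]
contact_force: [-2.9, 0.9, 5.5]
opening: 0.674
finger_force: 85.8
```

Request:
send_rows:
  rows: "0 0 0 0 0 0.3 -1;0 0 0 0 0 0.5 -1;0 0 0 0 0 0.5 -1;0 0 0 0 0 0.5 -1"

```text
time: 13.32
eef_pos: [0.5144, -0.1762, 0.1502]
tcp_rot: [0.975, 0.222, -0.0, 0.0]
contact_force: [-5.0, 1.5, 6.9]
opening: 0.673
finger_force: 86.0
```

Run:
```python
from h import *
p=ctrl.read_camera("wrist");q=ctrl.read_camera("side")
for i in range(4):
  s=ctrl.get_state(); print(s["time"],s["eef_pos"],s["contact_force"],s["wrist_torque"]); ctrl.read_camera("top")
x,y=pix(q,[.515,-.176,.13])[0].astype(int)
b=cv2.resize(q["color"][y-36:y+24,x-24:x+24],(307,384),interpolation=cv2.INTER_CUBIC)
cv2.imwrite("pics/g.png",np.hstack([p["color"][:,120:400],b])[:,:,::-1])
```

```text
13.425 [ 0.51442709 -0.17618678  0.15018405] [-4.08148322  1.54956557  6.24245484] [ 0.25437404  0.73638943 -0.00516016]
13.475 [ 0.51443062 -0.1761879   0.15017968] [-5.71683956  1.57905787  7.04482402] [0.27934308 0.67319858 0.05234939]
13.525 [ 0.51442086 -0.1761873   0.15018194] [-3.87902816  1.34744039  7.03947219] [0.32114222 0.68869692 0.01068304]
13.575 [ 0.51441985 -0.17619287  0.15020498] [-4.33902283  1.46637916  7.87151885] [0.35940682 0.70979754 0.00593822]
```

View pics/g.png

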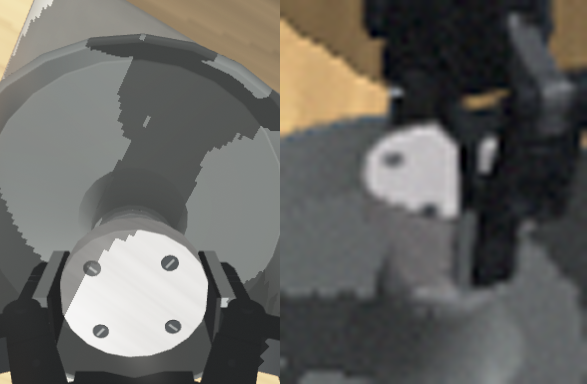

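The side view shows the hub on the shoulder at the expected height (TCP at 0.1502), with the screws unmoved in the hand. I'll ease the sideways load and raise the push to about 10 N.

Request:
send_rows:
  rows: "0 0 0 -0.2 -0.1 0.2 -1;0 0 0 -0.4 -0.2 0.4 -1;0 0 0 -0.4 -0.2 0.6 -1;0 0 0 -0.4 -0.2 0.6 -1;0 0 0 -0.4 -0.2 0.6 -1"

```text
time: 14.25
eef_pos: [0.5144, -0.1762, 0.1502]
tcp_rot: [0.975, 0.222, 0.0, 0.0]
contact_force: [-3.9, 1.6, 8.1]
opening: 0.679
finger_force: 86.2
```

Run:
```python
from h import *
for i in range(6):
  s=ctrl.get_state(); print(s["time"],s["eef_pos"].round(5) if hasattr(s["eef_pos"],"round") else s["eef_pos"],s["contact_force"],s["opening"]); ctrl.read_camera("top")
```

```text
14.25 [ 0.51439 -0.17618  0.15015] [-3.87110242  1.59287006  8.07475094] 0.6791957451461135
14.3 [ 0.51438 -0.17619  0.15014] [-3.63754519  2.38434632  8.81113212] 0.6764351867373266
14.35 [ 0.51438 -0.17622  0.15017] [-4.29372209  2.35054894  9.03914676] 0.6724921428835547
14.4 [ 0.51437 -0.1762   0.15017] [-3.60249481  1.9498688   9.22360561] 0.6753218483969222
14.45 [ 0.51438 -0.17619  0.15017] [-3.38945873  1.92159784  8.3874628 ] 0.6793610549957568
14.5 [ 0.51437 -0.17617  0.15014] [-4.49305251  1.39913565  9.78305105] 0.6754208965492924
```

Request:
send_rows:
  rows: "0 0 0 -0.3 -0.1 0.3 -1;0 0 0 -0.3 -0.1 0.6 -1;0 0 0 -0.3 -0.1 0.6 -1;0 0 0 -0.3 -0.1 0.6 -1;0 0 0 -0.3 -0.1 0.6 -1"

```text
time: 15.18
eef_pos: [0.5144, -0.1762, 0.1501]
tcp_rot: [0.975, 0.222, 0.001, 0.0]
contact_force: [-4.4, 2.5, 11.5]
opening: 0.674
finger_force: 86.4
```

Run:
```python
from h import *
F=[]
for i in range(8):
  s=ctrl.get_state(); F.append(s["contact_force"]); ctrl.read_camera("top")
F=np.array(F);print(s["eef_pos"],F.mean(0),F[:,2]); 
if 9<F[:,2].mean()<13: print(ctrl.sign_off())
```

```text
[ 0.51436878 -0.17620823  0.15015386] [-4.70340179  2.7178583  11.08185761] [11.47603582 10.81146277 11.86460733 10.51381534 10.78819002 11.22844438
 10.7758215  11.19648371]
the job is handed in; nothing more can be done
None
```

The head is meshed with the shaft keys and, by its height and the side view, fully home on the shoulder; I handed in at about 16 s, still gripping it and pressing down with about 11 N.

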